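# Lock the open filter pot of the lap's drip feed

### The arm

A 6-joint arm with a two-finger parallel gripper is mounted at the origin on a cart in front of the work surface, level with it; the furniture and walls round the work are solid. World frame = base frame: x ahead of the robot, y to its left, z up, the work surface at z = 0. Lengths are in m, angles in rad, forces in N, time in s.
With the tool pointing down it reaches from about 0.375 to 0.975 m from the base axis. Payload 3.8 kg.
Tool frame: the origin (TCP) lies at the very end of the fingers, on their centre line; the grasp point (between the pads) lies 19 mm behind it; z points along the fingers, y is the line along which they close (so a half turn about z gives the same grasp; the last joint's range is limited). The gripper opens to 85 mm and grips with 20 to 120 N. Pads are 22 mm wide; open, the fingers measure 114 mm over their backs; the gripper's body (76 mm by 85 mm) begins 54 mm behind the grasp point. The pads swing forward as they close: fully open they stand 13 mm farther back than shut.
Start: joints at [-1.237, 0.264, 1.604, -0, 1.274, -0.037], TCP at [0.245, -0.629, 0.231] pointing down, gripper open.
Joint ranges: [-2.63, 2.63], [-0.94, 2.18], [0.31, 2.57], [-1.31, 4.45], [0, 2.66], [-2.55, 2.55]. Speed limits (rad/s): [2.57, 2.57, 3.14, 3.14, 3.14, 3.14].

### API

Orientations are given as a rotation vector (axis times angle).
In Python, from workcell import read_state, read_camera, calibration, finish_job gives the robot as it stands.
- The arm moves only by the tool step_arm, never from a script. Its argument "commands" is a list of rows, each an object of numbers: "fingers": the gripper's target within -1 to 1 (shut at 1, half-way at 0, fully open at -1); "dx", "dy", "dz": the shift along the tool's x, y, z in m; "roll": the turn about the tool's z in degrees. In form: [{"fingers": .., "dx": .., "dy": .., "dz": .., "roll": ..}, ...]. A call has 1 to 8 rows; each row is the pose to reach, as a shift and turn from the pose commanded when the call began, along the tool's axes at that moment; what a row does not reach only later rows make up. A row lasts 1/8 s, in which the tool goes at most 62.5 mm and 10.7 degrees, less where a joint would pass 70% of its speed; a pose out of reach is approached as far as the arm can. A call with a gripper value outside its range is refused whole. The fingers move at their own pace and stop on an object; "squeeze" is the grip in N (left out, the last holds). Time passes only in rows, so rows that repeat a pose let the fingers close. It gives the time, the measured TCP pose, the force, the opening and the grip force at its end, in the units of the state.
- read_state(): the state, without advancing time (a new reading comes with each control period).
- read_camera(name): name is "scene" or "top" or "wrist"; returns (picture, depth): 480x640x3 uint8, blue, green, red; 480x640 float32, m along the optical axis (not along the pixel's ray), 0 where there is no reading.
- calibration(name): a dict with "intrinsics" (3x3 intrinsics, pixels), "k1" (the pictures are not rectified: a ray, as slopes to the right and down, at radius r is drawn at 1 + k1 r^2 times it, then the intrinsics apply), "world_to_cam" (4x4, takes a point from world to camera coordinates). Camera axes: x right, y up, looking along -z (the intrinsics and any distortion apply to the point x, -y, -z); pixel columns grow to the right and rows downward; lengths in m; the calibration is good to about 2 mm. A picture is of the moment at which its call begins: read the wrist's pose just before it. calibration takes no time and is no camera call; for the wrist camera it gives the pose at the moment of the call.
- finish_job(): hands the job in; it is judged then, once.
The state is a dict: "time": time; "q": joint angles; "joint_vel": joint speeds; "joint_torque": joint torques, N m; "tool_pos": TCP position; "tcp_rot": TCP orientation; "wrist_force": force on the tool from outside, world axes, zero at the start; "torque": the same for the moment, N m; "width": opening from 0.0 (shut) to 1.0 (fully open); "grip_force": force on a finger pad.
Only numpy, scipy, OpenCV 4.12 (cv2) and the standard library are available. Lean on these libraries where they do the work, as an engineer would, in place of code of your own. Each camera call takes 0.05 s, during which the arm holds its last target. There are 200 camera calls.

### The job

One of the two drip-water filter pots on the bench is still unlocked: its blue cap stands high, shows a red band above the collar, and its grip bar points at the white marks. Lock that cap like a bayonet: push it down against its spring, turn it a quarter turn clockwise (seen from above) to the green marks, and let it rise and seat in its notch. Leave the other pot, which is already locked, as it is.

Things in the scene. Friction and masses are not known exactly. Their poses are not given: they have to be found in the camera images.
- open_grip (a point): Grip point in the unlocked cap's bar, on the pot's upright axis, 135 mm above the bench at the start: 24 mm above the cap's round flange (72 mm across), 12 mm below the bar's top. Bar: blue, 56 mm long (this frame's x), 12 mm thick (y; pinch it across this), 36 mm tall; z up. The pot is fixed to the bench, 104 mm across at the foot; its collar is 84 mm across, 82 mm high.
- open_press (a joint): How far that cap is pushed down (m), against a spring: 0 = up, stop at 0.020; about 3 N to start it, 8 N at the stop. The cap is captive, it cannot be lifted off. Its lugs can turn along the collar only while it is down 0.014 or more (aim for 0.017). Locked and let go it rises to rest at 0.009, its red band hidden in the collar.
- open_turn (a joint): Turn of that cap (rad), growing clockwise seen from above: 0 = unlocked (bar at the white marks), 1.57 = locked (bar at the green marks). It turns only while pushed down. Stops at -0.1 and 1.75; the notch takes the lugs at any turn from 1.40 to 1.75; with less turn the cap does not rise to its seat. Light friction: it stays where it is left.
- locked_grip (a point): The same grip point on the second, identical pot, whose cap is already locked: 126 mm above the bench. A bystander: leave it. The two pots stand 17 to 40 cm apart, in either order.
- locked_turn (a joint): Turn of the locked cap, same meaning as for the other (no red band shows above its collar); it starts near 1.57 and is to stay there.

How it is judged:
By the outcome, as a careful person would: the job done as asked, in the order asked, and still so for the second after the job is handed in, with the robot touching nothing.
It also fails if it takes over 35 s, if anything falls off the work surface, if the arm or the gripper's body presses on something with over 40 N, if the wrist force passes 120 N, or if a joint passes its speed limit or range.

## Working session

There is one attempt and no reset: what is moved stays moved. The work goes in short steps, Python scripts to look and compute and a tool call to move; the robot and the scene stay as the last step left them, time stands still between calls to the robot, and variables do not carry over. Pictures are saved under pics/ and viewed, at most 10 in all, crops included, and the job is handed in when it is done.

Besides the shell and the picture viewer there is one more tool, called as name(argument=value, ...), one argument or row to a line, values as JSON. step_arm: Moves the arm, as the interface text tells. Its arguments: {"type":"object","properties":{"commands":{"type":"array","items":{"type":"object","properties":{"fingers":{"type":"number"},"dx":{"type":"number"},"dy":{"type":"number"},"dz":{"type":"number"},"roll":{"type":"number"}}}},"squeeze":{"type":"number"}},"required":["commands"]}

```bash
mkdir -p pics
python3 - <<'E'
from workcell import *
import cv2,numpy as np
s=read_state();print(s)
ims=[]
for n in("scene","top"):
    p,d=read_camera(n);c=calibration(n);print(n,c)
    np.savez(n+".npz",p=p,d=d);ims.append(p)
cv2.imwrite("pics/a.png",cv2.resize(np.vstack(ims),(0,0),fx=.62,fy=.62))
E
```

```text
{'time': 0.0, 'q': array([-1.23689198e+00,  2.64774685e-01,  1.60538862e+00,  4.75588048e-06,
        1.27371468e+00, -3.69114053e-02]), 'joint_vel': array([ 1.11533143e-03, -2.51054487e-04,  2.08628769e-03, -3.63898100e-05,
        3.19140257e-04, -1.41790382e-03]), 'joint_torque': array([-9.36964170e-04, -5.15117490e+01, -3.67315221e+01, -1.81564396e-04,
        1.31928729e-02, -2.34577465e-05]), 'tool_pos': array([ 0.24435229, -0.62842117,  0.22993964]), 'tcp_rot': array([-3.08552760e+00, -5.78725603e-01,  5.23673747e-04]), 'wrist_force': array([-0.13876556,  0.08856509, -0.5356984 ]), 'torque': array([0.02027327, 0.01002971, 0.04166997]), 'grip_force': 0.0, 'width': 1.001617522981394}
scene {'intrinsics': array([[561.08991591,   0.        , 317.69525457],
       [  0.        , 561.08991591, 241.60545675],
       [  0.        ,   0.        ,   1.        ]]), 'k1': -0.09289853069032682, 'world_to_cam': array([[ 0.49100513, -0.87081737, -0.02431182, -0.28049448],
       [ 0.45853114,  0.23460975,  0.85715078, -0.28223101],
       [-0.740718  , -0.43201316,  0.51449148, -0.58811451],
       [ 0.        ,  0.        ,  0.        ,  1.        ]])}
top {'intrinsics': array([[595.72738107,   0.        , 322.8452853 ],
       [  0.        , 595.72738107, 242.61273721],
       [  0.        ,   0.        ,   1.        ]]), 'k1': -0.16728629844870463, 'world_to_cam': array([[-0.00559313, -0.99954983, -0.02947628, -0.03582849],
       [ 0.98243228, -0.01099112,  0.18629551, -0.50878462],
       [-0.18653562, -0.02791647,  0.98205149, -0.87305736],
       [ 0.        ,  0.        ,  0.        ,  1.        ]])}
```

View pics/a.png

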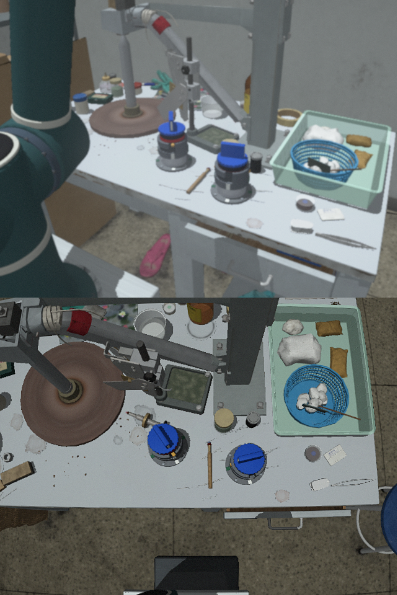

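The scene view shows two blue-capped pots, at about (278,230) and (375,270) in full-resolution pixels. In the top view they are at about (271,234) and (398,261). I'll crop both and measure.

```bash
cat > h.py <<'E'
import cv2,numpy as np
def ray(c,uv):
    K=c["intrinsics"];T=c["world_to_cam"]
    x=(np.array(uv,float)-K[:2,2])/K[0,0]; y=x.copy()
    for _ in range(20): y=x/(1+c["k1"]*(y@y))
    R=T[:3,:3]; o=-R.T@T[:3,3]; d=R.T@np.array([y[0],-y[1],-1]); return o,d   # d: unit optical depth
def onz(c,uv,z):
    o,d=ray(c,uv); return o+d*(z-o[2])/d[2]
def cloud(c,d,mask):
    v,u=np.nonzero(mask&(d>0)); 
    P=[]
    for a,b in zip(u,v):
        o,r=ray(c,(a,b)); P.append(o+r*d[b,a])
    return np.array(P),u,v
def blue(p):
    h=cv2.cvtColor(p,cv2.COLOR_BGR2HSV); return cv2.inRange(h,(108,150,60),(125,255,255))>0
E
python3 - <<'E'
from workcell import calibration
from h import *
for n,boxes in(("top",[(225,185,325,285),(350,210,450,310)]),("scene",[(235,165,320,290),(330,215,420,340)])):
    f=np.load(n+".npz");p,d=f["p"],f["d"];c=calibration(n)
    ims=[]
    for x0,y0,x1,y1 in boxes:
        m=np.zeros(d.shape,bool);m[y0:y1,x0:x1]=True;m&=blue(p)
        P,u,v=cloud(c,d,m)
        zt=np.percentile(P[:,2],97); print(n,len(P),"ztop",zt.round(4), "med top xy",)
        for lo,hi in((zt-.012,zt+.006),):
            Q=P[(P[:,2]>lo)&(P[:,2]<hi)]
            (cx,cy),(w,h),a=cv2.minAreaRect((Q[:,:2]*1000).astype(np.float32)); print(" bar",cx,cy,w,h,a)
            e=np.linalg.eigh(np.cov(Q[:,:2].T))[1][:,1]; print(" yaw",np.degrees(np.arctan2(e[1],e[0])),Q.mean(0))
        print(" z hist",np.histogram(P[:,2],bins=np.arange(.06,.17,.01)))
        ims.append(cv2.resize(p[y0:y1,x0:x1],(390,390),interpolation=cv2.INTER_CUBIC))
    cv2.imwrite(f"pics/b{n}.png",np.hstack(ims))
a,b=[cv2.imread(f"pics/b{n}.png") for n in("top","scene")]
cv2.imwrite("pics/b.png",cv2.resize(np.vstack([a,b]),(600,600)))
E
```

```text
top 1860 ztop 0.1486 med top xy
 bar 520.6172485351562 45.93010711669922 54.987056732177734 12.255730628967285 33.1294059753418
 yaw -147.082463199173 [0.51975656 0.04536134 0.14716421]
 z hist (array([   0,    0,   21,    0,  250, 1257,    2,    6,  310,   13,    0]), array([0.06, 0.07, 0.08, 0.09, 0.1 , 0.11, 0.12, 0.13, 0.14, 0.15, 0.16,
       0.17]))
top 1855 ztop 0.1396 med top xy
 bar 471.86773681640625 -154.80294799804688 12.811945915222168 56.56262969970703 12.191547393798828
 yaw 103.29227542359845 [ 0.47179511 -0.15444565  0.13793645]
 z hist (array([   0,    0,    1,   93, 1386,    6,   13,  328,   28,    0,    0]), array([0.06, 0.07, 0.08, 0.09, 0.1 , 0.11, 0.12, 0.13, 0.14, 0.15, 0.16,
       0.17]))
scene 538 ztop 0.1478 med top xy
 bar 514.0580444335938 42.78354263305664 50.68808364868164 9.67699909210205 30.423574447631836
 yaw -146.6233096297176 [0.51229762 0.04226763 0.14706012]
 z hist (array([  0,   0,   0,   0,  47, 412,   6,   2,  71,   0,   0]), array([0.06, 0.07, 0.08, 0.09, 0.1 , 0.11, 0.12, 0.13, 0.14, 0.15, 0.16,
       0.17]))
scene 1411 ztop 0.1384 med top xy
 bar 466.145263671875 -156.6282958984375 12.59459400177002 52.709014892578125 13.47281551361084
 yaw 102.85636898733554 [ 0.46503379 -0.15856654  0.13406648]
 z hist (array([  0,   0,   0,  68, 696, 197, 194, 254,   2,   0,   0]), array([0.06, 0.07, 0.08, 0.09, 0.1 , 0.11, 0.12, 0.13, 0.14, 0.15, 0.16,
       0.17]))
```

View pics/b.png

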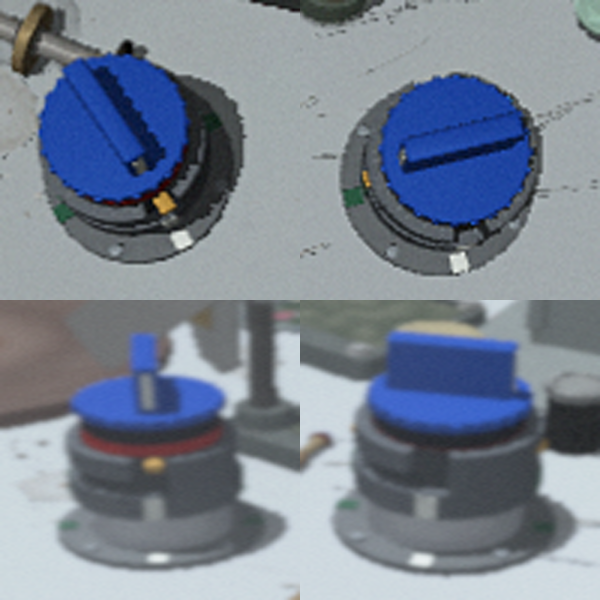

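```bash
python3 -c "
import cv2,numpy as np
cv2.imwrite('pics/c.png',cv2.resize(np.load('scene.npz')['p'][40:360,100:480],(800,600)))"
```

```text
(no output)
```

View pics/c.png

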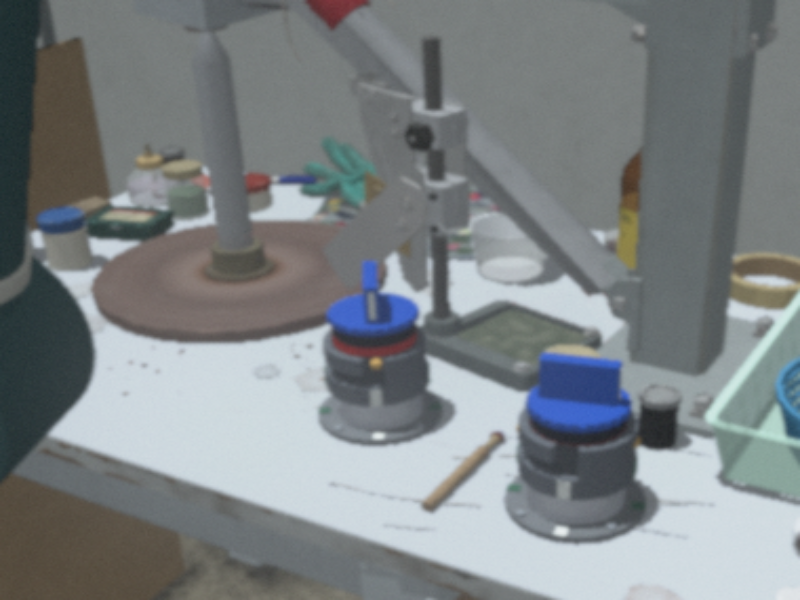

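The left pot, at top-view (271,234), is unlocked: it shows a red band and its bar stands higher at z=0.148. It sits at roughly (0.520,0.045) with bar yaw 33°. The right pot is locked. A clamp stand and an overhead tube stand behind the pots, so I'll check clearance to them.

Run:
```python
from workcell import calibration
from h import *
np.set_printoptions(precision=3,suppress=True)
for n in("top","scene"):
    f=np.load(n+".npz");d=f["d"].copy();c=calibration(n)
    m=np.zeros(d.shape,bool);m[::2,::2]=True
    P,u,v=cloud(c,d,m)
    r=np.hypot(P[:,0]-.52,P[:,1]-.045)
    k=(P[:,2]>.06)&(r>.062)&(r<.3)&(np.hypot(P[:,0]-.472,P[:,1]+.155)>.06)&(u>180)
    Q=P[k]
    print(n,len(Q))
    import collections
    cells=collections.defaultdict(list)
    for q in Q: cells[tuple(np.round(q[:2]/.03).astype(int))].append(q[2])
    for a in sorted(cells): 
        if len(cells[a])>2: print((a[0]*.03,round(a[1]*.03,2)),"%.2f-%.2f"%(min(cells[a]),max(cells[a])),end="; ")
    print()
```

```text
top 5465
(np.float64(0.54), np.float64(-0.24)) 0.06-0.07; (np.float64(0.54), np.float64(-0.21)) 0.06-0.07; (np.float64(0.57), np.float64(-0.24)) 0.06-0.07; (np.float64(0.57), np.float64(-0.21)) 0.06-0.07; (np.float64(0.57), np.float64(-0.12)) 0.07-0.07; (np.float64(0.57), np.float64(-0.09)) 0.06-0.07; (np.float64(0.6), np.float64(-0.24)) 0.06-0.07; (np.float64(0.6), np.float64(-0.21)) 0.06-0.07; (np.float64(0.6), np.float64(-0.12)) 0.07-0.07; (np.float64(0.6), np.float64(-0.09)) 0.07-0.07; (np.float64(0.6), np.float64(0.06)) 0.24-0.25; (np.float64(0.63), np.float64(-0.24)) 0.06-0.07; (np.float64(0.63), np.float64(-0.21)) 0.06-0.07; (np.float64(0.63), np.float64(0.03)) 0.15-0.16; (np.float64(0.63), np.float64(0.06)) 0.08-0.26; (np.float64(0.63), np.float64(0.09)) 0.07-0.27; (np.float64(0.63), np.float64(0.12)) 0.11-0.27; (np.float64(0.6599999999999999), np.float64(-0.21)) 0.06-0.07; (np.float64(0.6599999999999999), np.float64(0.03)) 0.14-0.26; (np.float64(0.6599999999999999), np.float64(0.06)) 0.06-0.32; (np.float64(0.6599999999999999), np.float64(0.09)) 0.18-0.27; (np.float64(0.65999
[... 3810 characters left out ...]
(np.float64(0.72), np.float64(-0.06)) 0.06-0.39; (np.float64(0.72), np.float64(-0.03)) 0.13-0.39; (np.float64(0.72), np.float64(0.0)) 0.16-0.39; (np.float64(0.72), np.float64(0.03)) 0.19-0.39; (np.float64(0.72), np.float64(0.06)) 0.22-0.39; (np.float64(0.72), np.float64(0.09)) 0.24-0.39; (np.float64(0.72), np.float64(0.12)) 0.27-0.39; (np.float64(0.72), np.float64(0.15)) 0.30-0.39; (np.float64(0.72), np.float64(0.18)) 0.34-0.39; (np.float64(0.72), np.float64(0.21)) 0.36-0.39; (np.float64(0.72), np.float64(0.24)) 0.37-0.39; (np.float64(0.72), np.float64(0.27)) 0.32-0.39; (np.float64(0.8099999999999999), np.float64(0.06)) 0.06-0.06; (np.float64(0.8099999999999999), np.float64(0.09)) 0.06-0.06;
```

step_arm(
  commands=[
    {"fingers": -1, "dx": 0.025, "dy": -0.032, "dz": 0, "roll": -10},
    {"fingers": -1, "dx": 0.05, "dy": -0.064, "dz": 0, "roll": -20},
    {"fingers": -1, "dx": 0.076, "dy": -0.096, "dz": 0, "roll": -30},
    {"fingers": -1, "dx": 0.102, "dy": -0.128, "dz": 0, "roll": -40},
    {"fingers": -1, "dx": 0.128, "dy": -0.16, "dz": 0, "roll": -50},
    {"fingers": -1, "dx": 0.154, "dy": -0.192, "dz": 0, "roll": -60},
    {"fingers": -1, "dx": 0.18, "dy": -0.225, "dz": 0, "roll": -70},
    {"fingers": -1, "dx": 0.205, "dy": -0.257, "dz": 0, "roll": -80},
  ],
)

```text
time: 1.1
tool_pos: [0.3425, -0.3137, 0.2308]
tcp_rot: [-1.986, -2.433, -0.0]
wrist_force: [1.3, -0.6, -0.8]
width: 1.0
grip_force: 0.0
```

```bash
cat >> h.py <<'E'
from scipy.spatial.transform import Rotation as Ro
def tool(target=None,yawy=None):
    from workcell import read_state
    s=read_state();R=Ro.from_rotvec(s["tcp_rot"]).as_matrix();y=np.degrees(np.arctan2(R[1,1],R[0,1]))
    print("t",s["time"],"pos",s["tool_pos"].round(4),"yaw_y",y.round(1),"q",np.degrees(s["q"]).round(0),"F",s["wrist_force"].round(1),"w",round(s["width"],3),"z",R[:,2].round(3))
    if target is not None: print(" d_tool",(R.T@(np.array(target)-s["tool_pos"])).round(4))
    if yawy is not None: print(" roll",round(y-yawy,1))
    return s,R
E
python3 - <<'E'
from h import *
from workcell import calibration
s,R=tool((.44,0,.231),123)
T=calibration("wrist")["world_to_cam"];o=-T[:3,:3].T@T[:3,3]
print("cam in tool",R.T@(o-s["tool_pos"]),"view dir in tool",R.T@(-T[2,:3]))
E
```

```text
t 1.1 pos [ 0.3425 -0.3137  0.2308] yaw_y 11.6 q [-46.  -8. 117.   0.  72. -57.] F [ 1.3 -0.6 -0.8] w 1.0 z [-0.     0.001 -1.   ]
 d_tool [ 0.2878  0.1584 -0.    ]
 roll -111.4
cam in tool [ 7.11200996e-02  1.29579554e-05 -1.43076072e-01] view dir in tool [-2.80334078e-01 -3.68219694e-04  9.59902427e-01]
```

step_arm(
  commands=[
    {"fingers": -1, "dx": 0.036, "dy": 0.02, "dz": 0, "roll": -10},
    {"fingers": -1, "dx": 0.072, "dy": 0.04, "dz": 0, "roll": -20},
    {"fingers": -1, "dx": 0.108, "dy": 0.06, "dz": 0, "roll": -30},
    {"fingers": -1, "dx": 0.144, "dy": 0.08, "dz": 0, "roll": -40},
    {"fingers": -1, "dx": 0.18, "dy": 0.1, "dz": 0, "roll": -50},
    {"fingers": -1, "dx": 0.216, "dy": 0.12, "dz": 0, "roll": -60},
    {"fingers": -1, "dx": 0.252, "dy": 0.14, "dz": 0, "roll": -70},
    {"fingers": -1, "dx": 0.288, "dy": 0.158, "dz": 0, "roll": -80},
  ],
)

```text
time: 2.1
tool_pos: [0.4413, -0.0007, 0.231]
tcp_rot: [0.043, -3.141, 0.0]
wrist_force: [0.2, -0.1, -0.2]
width: 1.001
grip_force: 0.0
```

step_arm(
  commands=[
    {"fingers": -1, "roll": -10},
    {"fingers": -1, "roll": -20},
    {"fingers": -1, "roll": -31},
    {"fingers": -1, "roll": -31},
    {"fingers": -1, "roll": -31},
  ],
)

```text
invalid input
```

Run:
```python
from h import *
from workcell import *
s,R=tool((.52,0.045,.231),123)
c=calibration("wrist");p,d=read_camera("wrist")
P,u,v=cloud(c,d,blue(p))
zt=np.percentile(P[:,2],97);Q=P[(P[:,2]>zt-.01)&(P[:,2]<zt+.006)]
print("n",len(P),"ztop",zt,np.histogram(P[:,2],bins=np.arange(.07,.17,.01)))
print(cv2.minAreaRect((Q[:,:2]*1000).astype(np.float32)))
e=np.linalg.eigh(np.cov(Q[:,:2].T))[1][:,1]; print("yaw",np.degrees(np.arctan2(e[1],e[0])),Q.mean(0))
print("u",u.min(),u.max(),"v",v.min(),v.max())
cv2.imwrite("pics/d.png",p)
```

```text
t 2.1 pos [ 0.4413 -0.0007  0.231 ] yaw_y 91.6 q [ -3. -11. 119.  -0.  72. -95.] F [ 0.2 -0.1 -0.2] w 1.001 z [-0. -0. -1.]
 d_tool [-0.0799  0.0435 -0.    ]
 roll -31.4
n 15970 ztop 0.14761900947168213 (array([   0,   26,  284, 5914, 5664,  523, 1968, 1585,    0]), array([0.07, 0.08, 0.09, 0.1 , 0.11, 0.12, 0.13, 0.14, 0.15, 0.16]))
((492.0564880371094, -55.822784423828125), (254.6273956298828, 42.76875686645508), 75.181884765625)
yaw 76.80024366771516 [ 0.49648669 -0.04277503  0.14309867]
u 28 434 v 217 409
```

View pics/d.png

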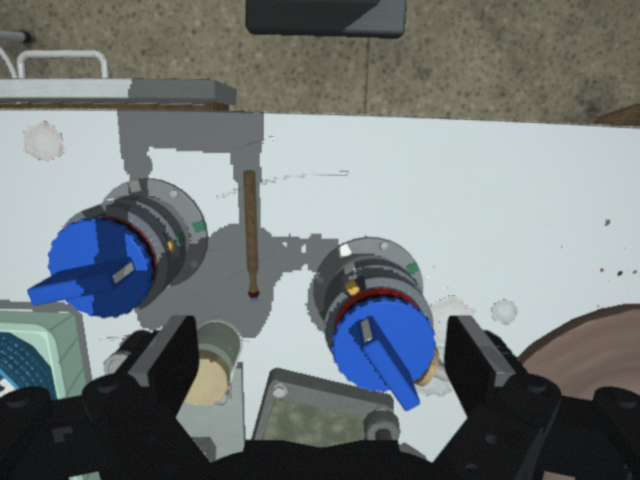

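The wrist view has the open pot on the right, its cap centred near (385,340) with the red band visible. The locked pot is on the left at (100,270). The second move was refused, presumably because every field must be given. I'll redo the roll and then measure only the right-hand cap.

step_arm(
  commands=[
    {"fingers": -1, "dx": 0, "dy": 0, "dz": 0, "roll": -10},
    {"fingers": -1, "dx": 0, "dy": 0, "dz": 0, "roll": -20},
    {"fingers": -1, "dx": 0, "dy": 0, "dz": 0, "roll": -31},
    {"fingers": -1, "dx": 0, "dy": 0, "dz": 0, "roll": -31},
  ],
)

```text
time: 2.65
tool_pos: [0.441, -0.0021, 0.2309]
tcp_rot: [0.869, -3.018, -0.0]
wrist_force: [0.7, -0.1, -0.8]
width: 0.999
grip_force: 0.0
```

```bash
cat > m.py <<'E'
from h import *
from workcell import *
s,R=tool()
c=calibration("wrist");p,d=read_camera("wrist")
P,u,v=cloud(c,d,blue(p))
near=np.hypot(P[:,0]-.52,P[:,1]-.045)<.06
P=P[near];zt=np.percentile(P[:,2],98);Q=P[(P[:,2]>zt-.006)&(P[:,2]<zt+.004)]
print("n",len(P),"ztop",zt,np.histogram(P[:,2],bins=np.arange(.08,.17,.01))[0])
print(cv2.minAreaRect((Q[:,:2]*1000).astype(np.float32)),"u",u[near].min(),u[near].max(),"v",v[near].min(),v[near].max())
e=np.linalg.eigh(np.cov(Q[:,:2].T))[1][:,1]; yaw=np.degrees(np.arctan2(e[1],e[0]))%180
print("yaw",yaw,Q.mean(0)); tool((.52,.045,.231),yaw+90)
E
python3 m.py
```

```text
t 2.65 pos [ 0.441  -0.0021  0.2309] yaw_y 122.1 q [  -4.  -11.  119.   -0.   72. -126.] F [ 0.7 -0.1 -0.8] w 0.999 z [-0.001  0.    -1.   ]
n 7374 ztop 0.14811341606157702 [   3    0  342 5489   57   66 1417    0]
((518.9845581054688, 44.75896453857422), (55.296714782714844, 12.065741539001465), 34.14942169189453) u 268 369 v 313 428
yaw 33.76184969203047 [0.51675827 0.04326121 0.14722113]
t 2.7 pos [ 0.441  -0.0021  0.2309] yaw_y 122.0 q [  -4.  -11.  119.   -0.   72. -126.] F [-0.3 -0.4  0.1] w 1.001 z [-0.001  0.    -1.   ]
 d_tool [-0.092  -0.002  -0.0001]
 roll -1.7
```

step_arm(
  commands=[
    {"fingers": -1, "dx": -0.025, "dy": 0, "dz": 0, "roll": -1.5},
    {"fingers": -1, "dx": -0.05, "dy": -0.001, "dz": 0, "roll": -1.5},
    {"fingers": -1, "dx": -0.075, "dy": -0.001, "dz": 0, "roll": -1.5},
    {"fingers": -1, "dx": -0.091, "dy": -0.0015, "dz": 0, "roll": -1.5},
    {"fingers": -1, "dx": -0.091, "dy": -0.0015, "dz": 0.02, "roll": -1.5},
    {"fingers": -1, "dx": -0.091, "dy": -0.0015, "dz": 0.04, "roll": -1.5},
    {"fingers": -1, "dx": -0.091, "dy": -0.0015, "dz": 0.06, "roll": -1.5},
    {"fingers": -1, "dx": -0.091, "dy": -0.0015, "dz": 0.06, "roll": -1.5},
  ],
)

```text
time: 3.7
tool_pos: [0.5173, 0.0451, 0.1693]
tcp_rot: [0.908, -3.003, -0.002]
wrist_force: [0.1, -0.4, -0.7]
width: 1.001
grip_force: 0.0
```

Run:
```python
from h import *
from workcell import *
tool((.519,.0449,.117),123.5)
c=calibration("wrist");p,d=read_camera("wrist");t,_=read_camera("top")
m=blue(p);P,u,v=cloud(c,d,m);zt=np.percentile(P[:,2],97);Q=P[(P[:,2]>zt-.005)]
print(len(P),zt,cv2.minAreaRect((Q[:,:2]*1000).astype(np.float32)))
cv2.imwrite("pics/e.png",np.hstack([cv2.resize(p,(400,300)),cv2.resize(t[130:330,150:417],(400,300))]))
```

```text
t 3.7 pos [0.5173 0.0451 0.1693] yaw_y 123.7 q [   2.    1.  114.   -0.   65. -121.] F [ 0.1 -0.4 -0.7] w 1.001 z [-0.005 -0.    -1.   ]
 d_tool [-0.0015 -0.0012  0.0523]
 roll 0.2
17844 0.14794212337117146 ((519.6535034179688, 44.980384826660156), (55.822628021240234, 11.741597175598145), 33.986122131347656)
```

View pics/e.png

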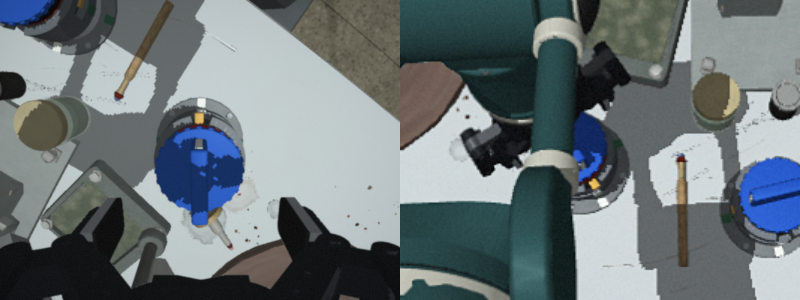

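The wrist view shows the bar at (200,180), upright and centred between the fingers. Next I'll descend and grip gently.

step_arm(
  commands=[
    {"fingers": -1, "dx": -0.002, "dy": -0.001, "dz": 0.015, "roll": 0},
    {"fingers": -1, "dx": -0.002, "dy": -0.001, "dz": 0.03, "roll": 0},
    {"fingers": -1, "dx": -0.002, "dy": -0.001, "dz": 0.042, "roll": 0},
    {"fingers": -1, "dx": -0.002, "dy": -0.001, "dz": 0.052, "roll": 0},
    {"fingers": -1, "dx": -0.002, "dy": -0.001, "dz": 0.052, "roll": 0},
  ],
)

```text
time: 4.42
tool_pos: [0.5203, 0.0455, 0.1179]
tcp_rot: [0.911, -3.004, -0.001]
wrist_force: [0.7, 0.4, 0.2]
width: 0.998
grip_force: 0.0
```

step_arm(
  commands=[
    {"fingers": 1, "dx": 0, "dy": 0, "dz": 0, "roll": 0},
    {"fingers": 1, "dx": 0, "dy": 0, "dz": 0, "roll": 0},
    {"fingers": 1, "dx": 0, "dy": 0, "dz": 0, "roll": 0},
    {"fingers": 1, "dx": 0, "dy": 0, "dz": 0, "roll": 0},
    {"fingers": 1, "dx": 0, "dy": 0, "dz": 0, "roll": 0},
    {"fingers": 1, "dx": 0, "dy": 0, "dz": 0, "roll": 0},
  ],
  squeeze=50,
)

```text
time: 5.18
tool_pos: [0.5213, 0.0459, 0.1196]
tcp_rot: [-0.912, 3.006, 0.001]
wrist_force: [-1.5, 2.1, 2.4]
width: 0.131
grip_force: 51.0
```

```bash
python3 -c "
from h import *
tool((.5195,.045,.117),123.5)"
```

```text
t 5.175 pos [0.5213 0.0459 0.1196] yaw_y 123.7 q [   2.    4.  117.    0.   59. -121.] F [-1.5  2.1  2.4] w 0.131 z [ 0.     0.001 -1.   ]
 d_tool [0.002  0.0002 0.0026]
 roll 0.2
```

step_arm(
  commands=[
    {"fingers": 1, "dx": 0, "dy": 0, "dz": 0.006, "roll": 0},
    {"fingers": 1, "dx": 0, "dy": 0, "dz": 0.012, "roll": 0},
    {"fingers": 1, "dx": 0, "dy": 0, "dz": 0.017, "roll": 0},
    {"fingers": 1, "dx": 0, "dy": 0, "dz": 0.017, "roll": 0},
    {"fingers": 1, "dx": 0, "dy": 0, "dz": 0.017, "roll": 0},
  ],
)

```text
time: 5.8
tool_pos: [0.5215, 0.0459, 0.1025]
tcp_rot: [-0.912, 3.006, 0.001]
wrist_force: [-3.2, 3.8, 8.0]
width: 0.125
grip_force: 51.7
```

step_arm(
  commands=[
    {"fingers": 1, "dx": 0, "dy": 0, "dz": 0, "roll": 8},
    {"fingers": 1, "dx": 0, "dy": 0, "dz": 0, "roll": 16},
    {"fingers": 1, "dx": 0, "dy": 0, "dz": 0, "roll": 24},
    {"fingers": 1, "dx": 0, "dy": 0, "dz": 0, "roll": 32},
    {"fingers": 1, "dx": 0, "dy": 0, "dz": 0, "roll": 40},
  ],
)

```text
time: 6.42
tool_pos: [0.5216, 0.0452, 0.1026]
tcp_rot: [0.178, 3.136, -0.001]
wrist_force: [-3.6, 0.3, 7.2]
width: 0.132
grip_force: 51.7
```

```bash
python3 -c "
from h import *
s,R=tool((.5195,.045,.117),123.5);print(s['torque'],s['grip_force'])"
```

```text
t 6.425 pos [0.5216 0.0452 0.1026] yaw_y 83.5 q [  2.   6. 118.  -0.  57. -81.] F [-3.6  0.3  7.2] w 0.132 z [ 0.    -0.001 -1.   ]
 d_tool [ 0.002  -0.0005 -0.0144]
 roll -40.0
[0.09440982 0.56034646 0.02035052] 51.7122620344162
```

step_arm(
  commands=[
    {"fingers": 1, "dx": 0, "dy": 0, "dz": 0, "roll": 8},
    {"fingers": 1, "dx": 0, "dy": 0, "dz": 0, "roll": 16},
    {"fingers": 1, "dx": 0, "dy": 0, "dz": 0, "roll": 24},
    {"fingers": 1, "dx": 0, "dy": 0, "dz": 0, "roll": 32},
    {"fingers": 1, "dx": 0, "dy": 0, "dz": 0, "roll": 40},
    {"fingers": 1, "dx": 0, "dy": 0, "dz": 0, "roll": 47},
    {"fingers": 1, "dx": 0, "dy": 0, "dz": 0, "roll": 51},
    {"fingers": 1, "dx": 0, "dy": 0, "dz": 0, "roll": 51},
  ],
)

```text
time: 7.42
tool_pos: [0.5211, 0.0446, 0.1023]
tcp_rot: [1.505, 2.757, -0.003]
wrist_force: [-2.8, -1.6, 7.2]
width: 0.129
grip_force: 51.7
```

```bash
python3 -c "
from h import *
from workcell import *
s,R=tool((.5195,.045,.117),33.5);print(s['torque'],s['grip_force'])
p,d=read_camera('wrist');cv2.imwrite('pics/f.png',p)"
```

```text
t 7.425 pos [0.5211 0.0446 0.1023] yaw_y 32.7 q [  2.   6. 118.  -0.  57. -30.] F [-2.8 -1.6  7.2] w 0.129 z [-0.001 -0.002 -1.   ]
 d_tool [ 0.0012 -0.0011 -0.0147]
 roll -0.8
[-0.28121123  0.77121093 -0.01762642] 51.69401228427887
```

View pics/f.png

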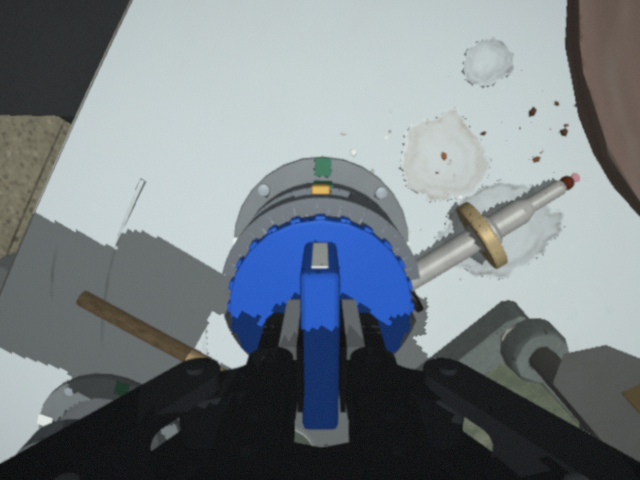

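The bar (grey tip at 320,255) lines up with the green mark at (322,168). I'll let the cap rise in the grip, then release and retreat.

step_arm(
  commands=[
    {"fingers": 1, "dx": 0, "dy": 0, "dz": -0.003, "roll": 0},
    {"fingers": 1, "dx": 0, "dy": 0, "dz": -0.006, "roll": 0},
    {"fingers": 1, "dx": 0, "dy": 0, "dz": -0.008, "roll": 0},
    {"fingers": 1, "dx": 0, "dy": 0, "dz": -0.008, "roll": 0},
  ],
)

```text
time: 7.98
tool_pos: [0.521, 0.0446, 0.1101]
tcp_rot: [1.504, 2.758, -0.003]
wrist_force: [-2.7, -1.3, 4.7]
width: 0.127
grip_force: 51.4
```

step_arm(
  commands=[
    {"fingers": -1, "dx": 0, "dy": 0, "dz": 0, "roll": 0},
    {"fingers": -1, "dx": 0, "dy": 0, "dz": 0, "roll": 0},
    {"fingers": -1, "dx": 0, "dy": 0, "dz": 0, "roll": 0},
    {"fingers": -1, "dx": 0, "dy": 0, "dz": 0, "roll": 0},
    {"fingers": -1, "dx": 0, "dy": 0, "dz": 0, "roll": 0},
  ],
)

```text
time: 8.6
tool_pos: [0.5214, 0.0455, 0.1102]
tcp_rot: [1.505, 2.758, -0.0]
wrist_force: [0.3, -0.6, 0.1]
width: 0.998
grip_force: 0.0
```

step_arm(
  commands=[
    {"fingers": -1, "dx": 0, "dy": 0, "dz": -0.015, "roll": 0},
    {"fingers": -1, "dx": 0, "dy": 0, "dz": -0.03, "roll": 0},
    {"fingers": -1, "dx": 0, "dy": 0, "dz": -0.05, "roll": 0},
    {"fingers": -1, "dx": 0, "dy": 0, "dz": -0.07, "roll": 0},
    {"fingers": -1, "dx": 0, "dy": 0, "dz": -0.09, "roll": 0},
    {"fingers": -1, "dx": 0.02, "dy": -0.02, "dz": -0.11, "roll": 0},
    {"fingers": -1, "dx": 0.05, "dy": -0.05, "dz": -0.12, "roll": 0},
    {"fingers": -1, "dx": 0.05, "dy": -0.05, "dz": -0.12, "roll": 0},
  ],
)

```text
time: 9.6
tool_pos: [0.4513, 0.061, 0.2328]
tcp_rot: [1.502, 2.756, 0.003]
wrist_force: [0.2, 0.2, -0.5]
width: 1.003
grip_force: 0.0
```

```bash
python3 m.py; python3 -c "
from workcell import *
import cv2,numpy as np
w,_=read_camera('wrist');s,_=read_camera('scene')
cv2.imwrite('pics/g.png',np.hstack([cv2.resize(w,(400,300)),cv2.resize(s[140:350,200:480],(400,300))]))"
```

```text
t 9.6 pos [0.4513 0.061  0.2328] yaw_y 32.8 q [  5. -10. 118.   0.  72. -28.] F [ 0.2  0.2 -0.5] w 1.003 z [ 0.004  0.    -1.   ]
n 7705 ztop 0.13919606534793957 [   9  137 5507  207  220 1615    8    0]
((518.93017578125, 46.073848724365234), (12.512884140014648, 55.088069915771484), 32.84096145629883) u 338 440 v 251 362
yaw 122.5275277856593 [0.51765017 0.04726044 0.13811843]
t 9.65 pos [0.4524 0.0608 0.2323] yaw_y 32.8 q [  5.  -9. 117.  -0.  72. -28.] F [-0.5 -0.6 -0.1] w 1.001 z [ 0.004  0.    -1.   ]
 d_tool [-0.0499  0.0483  0.0015]
 roll -179.7
```

View pics/g.png

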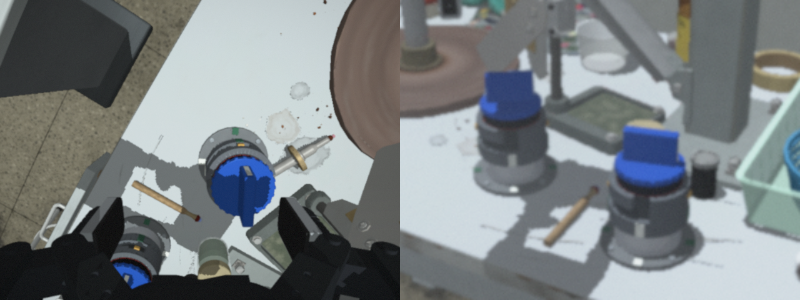

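The cap is seated: its bar top is at z=0.139, down 9 mm, and its yaw changed by 90–91°. No red band shows at scene crop (512,120), the other pot is untouched, and the gripper is clear.

```bash
python3 -c "
from workcell import *
print(finish_job())"
```

```text
the job is handed in; nothing more can be done
None
```

The unlocked cap is now locked: it turned about 90° clockwise to the green marks and rose to its seat 9 mm down with the red band hidden; the other pot wasn't touched, and the job was handed in at about 10 s.

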